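Refit the window of a plasma expressor and hold its press open

ROBOT

A 6-joint arm with a two-finger parallel gripper is mounted at the origin on the work surface. World frame = base frame: x ahead of the robot, y to its left, z up, the work surface at z = 0. Lengths are in m, angles in rad, forces in N, time in s.
With the tool pointing down it reaches from about 0.4 to 0.925 m from the base axis. Payload 3.4 kg.
Tool frame: the origin (TCP) lies midway between the tips of the shut fingers; the grasp point (between the pads) lies behind it (robot.pinch_z is the x of the grasp point in the tool frame, in m); x points along the fingers, y is the direction in which the jaws open and shut, and the axes are right-handed (so a half turn about x gives the same grasp; the last joint's range is limited). The gripper opens to 85 mm and grips with 20 to 120 N. Pads are 22 mm wide; open, the fingers measure 114 mm over their backs; the gripper's body (76 mm by 85 mm) begins 54 mm behind the grasp point. The pads swing forward as they close: fully open they stand 13 mm farther back than shut.
Start: joints at [-1.228, 0.307, 1.506, -0, 1.328, -0.073], TCP at [0.232, -0.526, 0.231] pointing down, gripper open.
Joint ranges: [-3.12, 3.12], [-1.05, 2.28], [0.14, 2.33], [-1.42, 4.57], [0.1, 2.73], [-2.68, 2.68]. Speed limits (rad/s): [2.57, 2.57, 3.14, 3.14, 3.14, 3.14].

INTERFACE

Orientations are given as a unit quaternion [w, x, y, z].
In Python, from station import robot, kin, vision, spotter gives the robot as it stands. Calls block until the motion is done:
- robot.reach(position, orientation): joint-space move of the TCP to a pose.
- robot.move_linear(position, rot=None, max_speed=0.15, max_force=None): straight line of the TCP; rot=None keeps the orientation; max_speed is the mean speed in m/s. With max_force (N) it stops when the force on the tool has changed by that much, and returns True; else False.
- robot.set_joints(angles): joint-space move.
- robot.gripper_to(opening): finger opening in m; the grip force is fixed at half the most; returns when the fingers have stopped.
- robot.dwell(seconds).
- kin.solve_ik(position, orientation): joint angles nearest the present ones, or None.
- robot.get_obs(): the state.
- vision.capture(name): name is "scene" or "top" or "wrist"; returns (picture, depth): 384x512x3 uint8, red, green, blue; 384x512 float32, m along the optical axis (not along the pixel's ray), 0 where there is no reading.
- vision.camera_model(name): a dict with "mtx" (3x3 intrinsics, pixels), "rvec" (rotation vector, rad) and "tvec" (3), from world to camera coordinates, as OpenCV has them; the wrist camera has in their place "T_tool_cam" (4x4, takes a point from camera to tool coordinates, whose origin is the TCP and whose axes are the tool frame's). Camera axes: x right, y down, z forward; pixel columns grow to the right and rows downward; lengths in m; the calibration is good to about 2 mm. A picture is of the moment at which its call begins: read the wrist's pose just before it. camera_model takes no time and is no camera call.
A pose or a line that the arm cannot do raises robot.PlanningError and nothing moves.
- robot.job_done(): hands the job in, once; it reports no verdict.
Trained networks look in the newest picture that a camera, given by its name, has taken for a name from the list of things; names that differ only in an ending like _2 or _b are one class to them, and where a whole thing is asked for, a point or a joint stands for the part that bears it (a point fixed in the world has none). Each returns a list of dicts, best first, with "confidence" (0 to 1); they miss things now and then, are a little off and sometimes report something else, mostly with a low value. They report only what shows in the picture. A call takes as long as a camera call.
- spotter.spot_in(camera, query): "location" ([x, y, z] in m, in the coordinates of the camera as it stood for that picture, good to about 4 mm: the middle of the surface that is visible of it).
The state is a dict: "clock": time; "qpos": joint angles; "qd": joint speeds; "joint_torque": joint torques, N m; "eef_pos": TCP position; "ee_rot": TCP orientation; "contact_force": force on the tool from outside, world axes, zero at the start; "wrist_torque": the same for the moment, N m; "opening": finger opening in m.
Only numpy, scipy, OpenCV 4.12 (cv2) and the standard library are available. Lean on these libraries where they do the work, as an engineer would, in place of code of your own. Each camera call takes 0.05 s, during which the arm holds its last target. There are 200 camera calls.

TASK

The expressor has just been cleaned: take its large window (the wider, taller of the two in the drying rack) and stand it fully down in the grooves of the expressor, bag pins towards the press plate, and let go of it. Then push the ball lever forward (away from the window) against its spring until it is right on its stop and keep holding it there so that a colleague can hang the next bag: finish while holding the lever, never letting the press snap shut, and leave the other things on the bench alone.

Things in the scene. Friction and masses are not known exactly. Their poses are not given: they have to be found in the camera images.
- expressor: Plasma expressor, fixed: beige base 200 x 240 mm, top 24 mm above the bench. Origin: centre of the underside; x = forward (from window to press plate), y left, z up. Two grooved aluminium posts take the window: 75 mm above the base top, flared mouth to 112 mm above the bench. Just behind stands the steel press plate, 118 mm wide, top 136 mm above the bench, 6 mm behind a seated window when shut.
- slot (a point): Middle of the floor of the window grooves, on the expressor at (-40, -30, 24) mm in its frame. The window stands here with its width along the expressor's y: grooves are 12 mm wide for the 8 mm plate and 154 mm apart for its 150 mm width.
- pivot (a point): Point of the press's shaft in the plane of the lever, on the expressor at (-16, 95, 50) mm; the shaft runs along the expressor's y.
- press (a joint): Angle of the press (plate, shaft and lever turn together): 0 = shut, where a torsion spring always returns it, 0.6 rad = open, lever on its stop pin. It grows as the lever top goes forward (expressor +x). The knob needs about 6 N to start and 12 N at the stop.
- knob (a point): Centre of the 32 mm black ball knob on the straight lever (10 mm steel rod) at the left-hand (+y) end of the shaft, 165 mm from pivot. Shut, the lever leans 0.3 rad back from vertical (towards expressor -x); on its stop it leans 0.3 rad forward; both ways the knob is 208 mm above the bench, 215 mm when upright. Free all round and from above.
- window: Large window, loose, about 300 g: clear acrylic 8 mm thick (x), 150 mm wide (y), 170 mm tall (z); its top 24 mm is a steel cap 10 mm thick, to grip from above. Origin: middle of its lower edge; +x is the face with the two bag pins. Starts on edge in an outer slot of the rack, lower edge 20 mm above the bench, leaning up to 0.07 rad, +x within 0.7 rad of the expressor's forward.
- pins (a point): Point midway between the tips of the large window's two bag pins (90 mm apart, 20 mm long), at (25, 0, 161) mm in the window's frame.
- rack: Drying rack, fixed: white board 165 x 190 mm with steel wire hoops up to 78 mm above the bench that form three slots across, 55 mm apart along its x. Origin: centre of its underside.
- small_window: Bystander: a smaller window of the same make for small bags, 110 mm wide and 130 mm tall, in the other outer slot of the rack. Origin: middle of its lower edge. Leave it in place.
- bottle: Bystander: white bottle, 52 mm in diameter, 150 mm tall, standing. Origin: centre of its foot.
- label_roll: Bystander: roll of labels, 76 mm in diameter, 50 mm high, lying flat. Origin: centre of its underside.

How it is judged:
By the outcome, as a careful person would: the job done as asked, in the order asked, and still so for the second after the job is handed in, while the arm keeps its last pose, push and grip.
It also fails if it takes over 54 s, if anything falls off the work surface, if the arm or the gripper's body presses on something with over 40 N, if the wrist force passes 120 N, or if a joint passes its speed limit or range.

## Working session

There is one attempt and no reset: what is moved stays moved. The work goes in short steps, each a Python script; the robot and the scene stay as the last script left them, time stands still between calls to the robot, and variables do not carry over. Pictures are saved under pics/ and viewed, about 8 in all and at most 12, crops included, and the job is handed in when it is done.

```bash
ls; mkdir -p pics
cat > h.py <<'E'
import numpy as np, cv2
from scipy.spatial.transform import Rotation as R
from station import robot, kin, vision, spotter
def T_cam(n, obs=None):
    m=vision.camera_model(n)
    if 'T_tool_cam' in m:
        o=obs or robot.get_obs(); T=np.eye(4); q=o['ee_rot']; T[:3,:3]=R.from_quat([q[1],q[2],q[3],q[0]]).as_matrix(); T[:3,3]=o['eef_pos']
        return T@np.array(m['T_tool_cam']), np.array(m['mtx'])
    T=np.eye(4); T[:3,:3]=cv2.Rodrigues(np.array(m['rvec'],float))[0]; T[:3,3]=np.array(m['tvec']).ravel()
    return np.linalg.inv(T), np.array(m['mtx'])
def cloud(n):
    o=robot.get_obs(); im,d=vision.capture(n); T,K=T_cam(n,o)
    v,u=np.mgrid[:d.shape[0],:d.shape[1]]
    P=np.stack([(u-K[0,2])/K[0,0]*d,(v-K[1,2])/K[1,1]*d,d],-1)@T[:3,:3].T+T[:3,3]
    P[d==0]=np.nan
    return im,P,T,K
def proj(T,K,p):
    c=(np.asarray(p)-T[:3,3])@T[:3,:3]; return (K@c)[:2]/c[2] if c.ndim==1 else None
def save(im,f): cv2.imwrite('pics/'+f,im[:,:,::-1])
E
python3 - <<'E'
from h import *
print(robot.pinch_z)
ims=[]
for n in ['scene','top']:
    im,P,T,K=cloud(n); ims.append(im); np.savez(f'{n}.npz',im=im,P=P,T=T,K=K)
    print(n,T[:3,3].round(3),T[:3,2].round(2))
    for q in ['expressor','window','pins','rack','small_window','knob','press','slot','bottle','label_roll']:
        for s in spotter.spot_in(n,q)[:2]:
            w=T[:3,:3]@np.array(s['location'])+T[:3,3]
            print(q,round(s['confidence'],2),w.round(3),proj(T,K,w).round())
save(np.vstack([cv2.resize(i,(400,300)) for i in ims]),'a.png')
for n,i in zip(['s','t'],ims): save(cv2.resize(i,(800,600),interpolation=cv2.INTER_CUBIC),n+'.png')
E
```

```text
pics
-0.0187
scene [1.061 0.449 0.719] [-0.63 -0.43 -0.65]
expressor 0.91 [0.562 0.144 0.027] [263. 256.]
window 0.67 [ 0.486 -0.271  0.124] [156. 155.]
pins 0.98 [ 0.489 -0.27   0.127] [156. 155.]
rack 0.72 [ 0.551 -0.221  0.016] [159. 202.]
small_window 0.92 [ 0.592 -0.243  0.1  ] [137. 184.]
knob 0.69 [0.538 0.118 0.098] [260. 225.]
press 0.87 [0.537 0.12  0.094] [261. 226.]
press 0.65 [0.566 0.148 0.027] [264. 258.]
slot 0.68 [0.562 0.146 0.022] [264. 258.]
bottle 0.85 [0.543 0.44  0.087] [393. 293.]
label_roll 0.85 [0.399 0.363 0.042] [376. 247.]
top [0.255 0.067 1.611] [ 0.16 -0.01 -0.99]
expressor 0.67 [0.543 0.135 0.022] [228. 189.]
window 0.85 [ 0.476 -0.265  0.178] [360. 198.]
pins 0.81 [ 0.48  -0.269  0.18 ] [361. 197.]
rack 0.84 [ 0.527 -0.251  0.014] [344. 191.]
small_window 0.65 [ 0.584 -0.241  0.142] [347. 166.]
knob 0.92 [0.529 0.136 0.115] [227. 188.]
press 0.64 [0.528 0.135 0.114] [227. 188.]
slot 0.81 [0.542 0.133 0.023] [229. 189.]
slot 0.45 [0.385 0.362 0.048] [158. 237.]
bottle 0.59 [0.51  0.431 0.098] [133. 197.]
label_roll 0.7 [0.382 0.363 0.047] [158. 238.]
```

View pics/s.png

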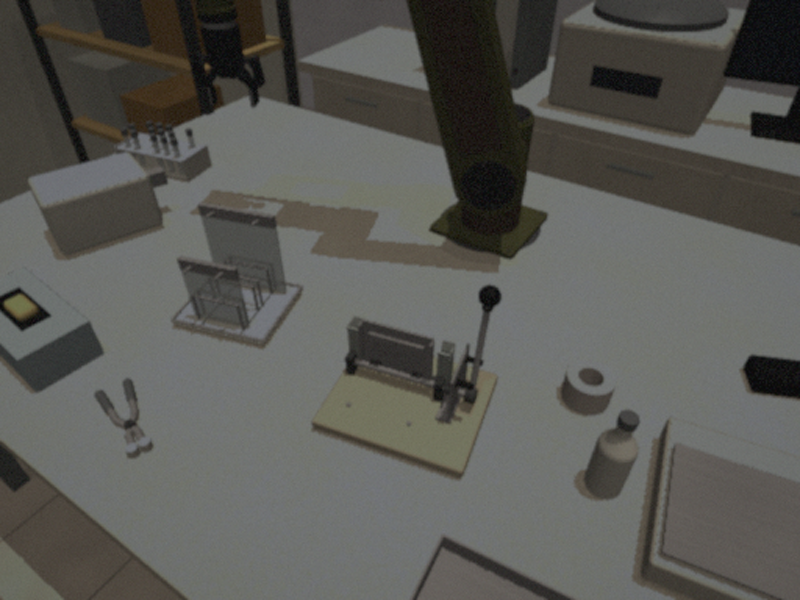

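View pics/t.png

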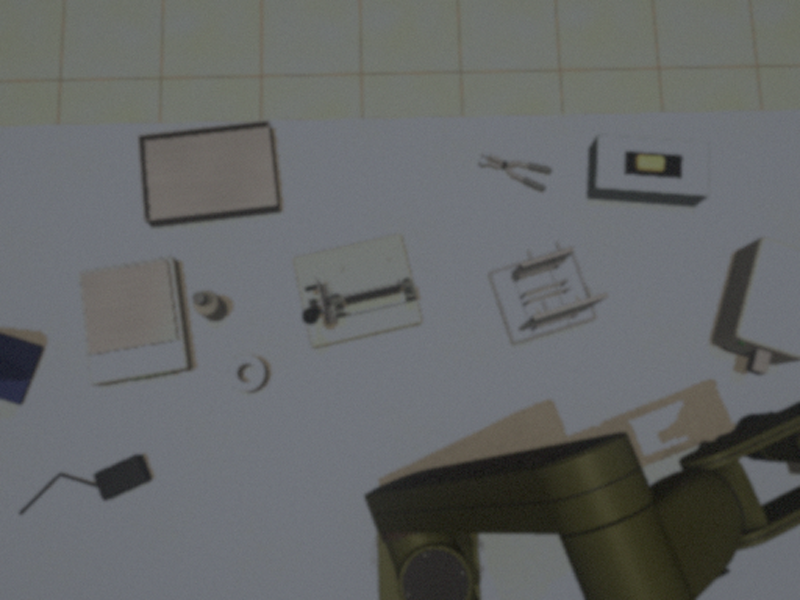

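The scene picture shows the expressor at about (405,390), with the knob at (490,296). The rack is at (240,290) with the large window in the far slot at (240,245). In the top picture the base corners are (295,257), (402,236), (422,322) and (315,346), and the window cap runs from (525,325) to (605,296).

```bash
cat > look.py <<'E'
from h import *
def fit(m,P,n):
    q=P[m]; r=cv2.minAreaRect(q[:,:2].astype(np.float32)*1000); print(n,len(q),[np.round(x,1) for x in r], 'zmed',np.median(q[:,2]).round(4))
def rep(P,T,tag):
    ex=np.array([.543,.14]); d=np.hypot(P[...,0]-ex[0],P[...,1]-ex[1])
    fit((d<.19)&(P[...,2]>.016)&(P[...,2]<.03),P,tag+' base')
    fit((d<.19)&(P[...,2]>.19),P,tag+' knob')
    w=np.hypot(P[...,0]-.48,P[...,1]+.268)<.13
    fit(w&(P[...,2]>.17)&(P[...,2]<.2),P,tag+' cap')
if __name__=='__main__':
    for n in ['scene','top']:
        z=np.load(n+'.npz'); rep(z['P'],z['T'],n)
    m=vision.camera_model('wrist'); print(np.array(m['T_tool_cam']).round(3),m['mtx'])
    # tool down; x_tool=-z ; y_tool along cap normal approx
    def down(yaw): # jaw y axis at world angle yaw
        x=np.array([0,0,-1.]); y=np.array([np.cos(yaw),np.sin(yaw),0]); q=R.from_matrix(np.stack([x,y,np.cross(x,y)],1)).as_quat(); return [q[3],q[0],q[1],q[2]]
    for n,p,yaw in [('wr',[.47,-.26,.42],.2),('we',[.50,.13,.45],.2)]:
        for a in [0,np.pi]:
            try: robot.reach(p,down(yaw+a)); break
            except robot.PlanningError as e: print(e)
        print(robot.get_obs()['qpos'],robot.get_obs()['clock'])
        im,P,T,K=cloud('wrist'); np.savez(n+'.npz',im=im,P=P,T=T,K=K)
        rep(P,T,n) if 0 else None
        for q in ['window','pins','rack','small_window','expressor','knob']:
            for s in spotter.spot_in('wrist',q)[:1]:
                c=T[:3,:3]@np.array(s['location'])+T[:3,3]; print(q,round(s['confidence'],2),c.round(3),proj(T,K,c).round())
        save(cv2.resize(im,(640,480)),n+'.png')
E
python3 look.py
```

```text
scene base 4673 [array([559.4, 133.6]), array([199.9, 239.6]), np.float64(11.8)] zmed 0.0239
scene knob 188 [array([480.2, 214.9]), array([23.8, 30.7]), np.float64(18.2)] zmed 0.2144
scene cap 400 [array([ 495.4, -276.8]), array([ 31.8, 151.5]), np.float64(15.8)] zmed 0.1836
top base 3233 [array([554.7, 136.9]), array([201.8, 239.9]), np.float64(11.7)] zmed 0.0236
top knob 96 [array([471.3, 215.8]), array([29.1, 29. ]), np.float64(44.2)] zmed 0.218
top cap 220 [array([ 490.3, -272.2]), array([ 29.7, 149. ]), np.float64(15.8)] zmed 0.189
[[ 0.    -0.274  0.962 -0.143]
 [ 1.    -0.    -0.    -0.   ]
 [ 0.     0.962  0.274 -0.069]
 [ 0.     0.     0.     1.   ]] [[326.94509018   0.         255.43815157]
 [  0.         326.94509018 194.81993224]
 [  0.           0.           1.        ]]
[-5.85102620e-01  1.66233772e-01  1.23993794e+00 -5.81408061e-04
  1.73685870e+00 -7.83633434e-01] 2.5917
window 0.95 [ 0.485 -0.269  0.194] [268. 175.]
pins 0.95 [ 0.482 -0.273  0.19 ] [264. 177.]
rack 0.9 [ 0.532 -0.253  0.016] [293. 148.]
small_window 0.89 [ 0.589 -0.242  0.134] [347. 161.]
[ 1.71424818e-01  1.30992536e-01  1.21149459e+00 -6.68994123e-04
  1.79922985e+00 -2.77156063e-02] 4.4
window 0.88 [ 0.469 -0.211  0.076] [203. 325.]
pins 0.64 [ 0.467 -0.209  0.075] [202. 323.]
rack 0.76 [ 0.53  -0.218  0.017] [236. 313.]
small_window 0.47 [ 0.572 -0.195  0.074] [259. 326.]
expressor 0.97 [0.55  0.144 0.022] [286. 141.]
knob 0.9 [0.53  0.186 0.126] [285. 116.]
```

```bash
cat > fit2.py <<'E'
from look import *
z=np.load('we.npz'); rep(z['P'],z['T'],'we')
z=np.load('wr.npz'); P=z['P']; rep(P,0,'wr')
for n in ['wr','scene','top']:
    P=np.load(n+'.npz')['P']
    w=np.hypot(P[...,0]-.48,P[...,1]+.268)<.13
    a=15.8*np.pi/180; ux=np.array([np.cos(a),np.sin(a)]); uy=np.array([-ux[1],ux[0]])
    q=P[w&(P[...,2]>.1)&(P[...,2]<.22)]; s=(q[:,:2]-[.485,-.27])@ux; t=(q[:,:2]-[.485,-.27])@uy
    for lo in np.arange(.1,.21,.008):
        k=(q[:,2]>lo)&(q[:,2]<=lo+.008)&(abs(s)<.045)
        if k.sum()>5: print(n,lo.round(3),k.sum(),(np.percentile(s[k],[2,25,50,75,98])*1000).round(1),(np.percentile(t[k],[1,99])*1000).round(1))
E
python3 fit2.py
```

```text
we base 12713 [array([556.7, 135.4]), array([200.1, 240.8]), np.float64(11.7)] zmed 0.0239
we knob 36656 [array([491.2, 175.2]), array([146.5, 117.4]), np.float64(11.1)] zmed 0.5191
we cap 0 [array([0., 0.]), array([0., 0.]), np.float64(0.0)] zmed nan
wr base 0 [array([0., 0.]), array([0., 0.]), np.float64(0.0)] zmed nan
wr knob 0 [array([0., 0.]), array([0., 0.]), np.float64(0.0)] zmed nan
wr cap 1245 [array([ 493.3, -274.6]), array([ 31.4, 150. ]), np.float64(16.2)] zmed 0.1897
wr 0.172 18 [-9.2 -7.5  2.7  7.8 18.1] [-51.9  68.2]
wr 0.18 168 [-5.3  5.9 11.1 16.2 20.9] [-58.7  68.3]
wr 0.188 1058 [-8.4 -6.1 -3.6 -1.1  1.2] [-79.7  66.7]
scene 0.1 108 [-3.6  0.7  1.3  2.6  4.1] [-83.   65.1]
scene 0.108 97 [-1.7  0.2  1.4  2.4  4.3] [-83.6  65.1]
scene 0.116 107 [-2.4  0.5  1.5  2.5  4.4] [-80.6  64.6]
scene 0.124 108 [-1.5  0.6  1.6  2.9  4.4] [-79.2  63.4]
scene 0.132 105 [-1.1  0.8  1.9  2.8  4.2] [-78.9  66. ]
scene 0.14 112 [-3.8  0.5  1.3  2.4  4.3] [-83.2  64.9]
scene 0.148 113 [-2.   0.4  1.4  2.3  4.2] [-80.3  65.2]
scene 0.156 109 [-1.5  0.6  1.6  2.7  4.4] [-82.6  65.6]
sc
[... 161 characters left out ...]
66.1]
scene 0.188 132 [-6.5 -3.7 -0.5  2.3  4.8] [-83.2  65.4]
top 0.1 10 [-9.3 -9.2 -9.1 -8.8 -8.3] [-64.2  69.8]
top 0.108 11 [-9.2 -9.1 -8.8 -8.8 -6.2] [-76.9  67.7]
top 0.116 10 [-9.6 -9.2 -8.8 -8.3 -4. ] [-61.9  70.4]
top 0.124 12 [-9.5 -9.1 -9.  -8.8 -5.7] [-69.2  69. ]
top 0.132 10 [-9.3 -9.2 -9.  -9.  -8.4] [-63.1  68.1]
top 0.14 13 [-9.1 -9.  -8.8 -8.5 -5.3] [-73.   70.4]
top 0.148 11 [-9.4 -9.2 -8.9 -8.5 -2.7] [-74.4  69.1]
top 0.164 9 [-10.1 -10.   -9.7  -9.4  -9.4] [-76.5  62.4]
top 0.172 18 [-10.3  -9.8  -3.3   6.4  18.3] [-55.   70.5]
top 0.18 71 [-10.2  -8.6  -4.4   1.   18.1] [-74.1  69.4]
top 0.188 125 [-9.9 -7.3 -4.8 -2.7 -0.3] [-77.7  69.1]
  return _methods._mean(a, axis=axis, dtype=dtype,
  ret = ret.dtype.type(ret / rcount)
```

View pics/wr.png

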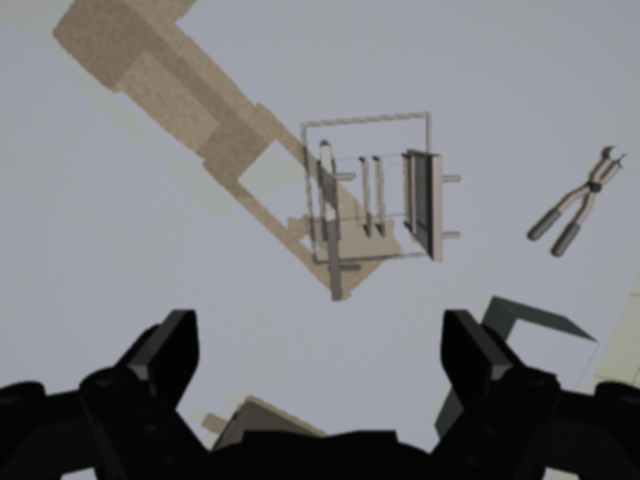

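View pics/we.png

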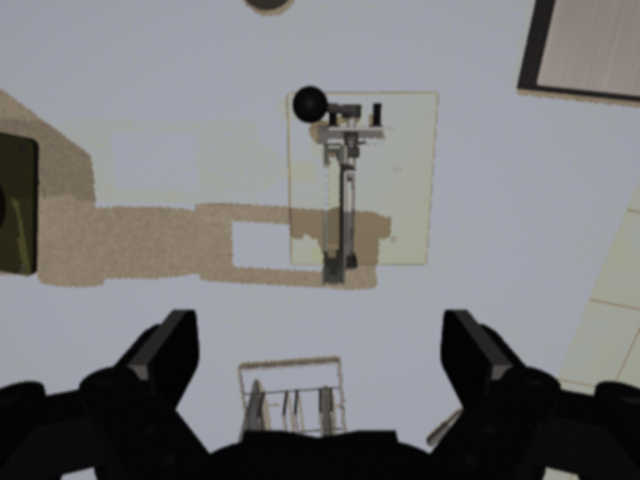

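wr.png: the large window's cap is at (333,220), and its two pins point right towards the small window, which is world +x, so the facing is already right. we.png: the base is at (365,180), the knob at (310,104), and the posts and press plate lie along x≈335–350. The wrist fits fall midway between the scene and top fits, so I'll use the wrist's.

```bash
cat >> h.py <<'E'
EC=np.array([.5567,.1354]); EY=np.radians(11.75)
ER=np.array([[np.cos(EY),-np.sin(EY)],[np.sin(EY),np.cos(EY)]])
def ew(x,y,z): return [*(EC+ER@[x,y]),z]
def down(yaw):
    x=np.array([0,0,-1.]); y=np.array([np.cos(yaw),np.sin(yaw),0]); q=R.from_matrix(np.stack([x,y,np.cross(x,y)],1)).as_quat(); return [q[3],q[0],q[1],q[2]]
def st(t=''):
    o=robot.get_obs(); print(t,round(o['clock'],2),np.round(o['eef_pos'],4),'F',np.round(o['contact_force'],1),'M',np.round(o['wrist_torque'],2),'op',round(o['opening'],4))
E
python3 - <<'E'
from h import *
P=np.load('we.npz')['P']; Q=P.copy(); Q[...,:2]=(P[...,:2]-EC)@ER
def pr(n,m): 
    q=Q[m]; print(n,len(q),(np.percentile(q,[3,50,97],axis=0)*1000).round(1).tolist())
x,y,z=Q[...,0],Q[...,1],Q[...,2]
near=(abs(x)<.11)&(abs(y)<.13)
pr('postL',near&(z>.09)&(z<.116)&(y>.03)&(y<.075)&(x<-.02)); pr('postR',near&(z>.09)&(z<.116)&(y<-.09)&(x<-.02))
pr('plate',near&(z>.13)&(z<.14)&(y<.03)); pr('knob',near&(z>.195)&(z<.24))
k=near&(z>.2)&(z<.24); q=Q[k]
from scipy.optimize import least_squares
f=least_squares(lambda c:np.linalg.norm(q-c,axis=1)-.016,q.mean(0)-[0,0,.012],loss='soft_l1',f_scale=.002); print('knob c',f.x.round(4))
# window cap line
P=np.load('wr.npz')['P']; w=(np.hypot(P[...,0]-.48,P[...,1]+.268)<.13)&(P[...,2]>.187)&(P[...,2]<.2); c=P[w]
print(len(c),cv2.minAreaRect(c[:,:2].astype(np.float32)*1000), c.mean(0),np.degrees(np.arctan2(*np.linalg.svd(c[:,:2]-c[:,:2].mean(0),full_matrices=False)[2][0])))
W=np.array([.485,-.27])+np.array([[np.cos(.2775),-np.sin(.2775)],[np.sin(.2775),np.cos(.2775)]])@[-.0036,-.0065]; print(W)
E
```

```text
postL 287 [[-54.3, 36.3, 99.6], [-39.5, 49.7, 110.3], [-25.3, 74.7, 115.0]]
postR 228 [[-53.4, -114.8, 92.0], [-40.4, -106.8, 106.4], [-26.8, -94.5, 112.3]]
plate 260 [[-30.2, -86.8, 130.5], [-28.0, -29.3, 134.3], [-18.0, 28.8, 136.3]]
knob 676 [[-78.5, 81.4, 210.3], [-64.4, 94.7, 218.9], [-51.2, 108.3, 223.6]]
knob c [-0.0649  0.0952  0.2074]
1068 ((483.47021484375, -277.6078186035156), (10.002225875854492, 149.69935607910156), 16.046356201171875) [ 0.48225062 -0.27345356  0.1898643 ] 163.93320990850032
[ 0.48331841 -0.27723756]
```

Run:
```python
from h import *
y=np.radians(16.05)
robot.gripper_to(.06)
robot.reach([.4835,-.2775,.26],down(y)); st()
robot.move_linear([.4835,-.2775,.160],max_speed=.12,max_force=10); st()
robot.gripper_to(0.0); st('grip')
robot.move_linear([.4835,-.2775,.325],max_speed=.12); st('lift')
robot.reach(ew(-.040,-.030,.30),down(EY)); st('over')
im,P,T,K=cloud('scene'); im2,P2,T2,K2=cloud('top'); np.savez('h1.npz',im=im,P=P,im2=im2,P2=P2)
save(np.hstack([cv2.resize(im[100:260,150:350],(500,400)),cv2.resize(im2[150:230,180:280],(300,240)) if 0 else cv2.resize(im2[140:240,190:265],(300,400))]),'h1.png')
# window position: acrylic and cap points in expressor frame, below fingers
for n,P in (('scene',P),('top',P2)):
    Q=P.copy(); Q[...,:2]=(P[...,:2]-EC)@ER; m=(abs(Q[...,0]+.04)<.04)&(abs(Q[...,1]+.03)<.1)&(Q[...,2]>.18)&(Q[...,2]<.31)
    q=Q[m]
    for lo in np.arange(.16,.34,.02):
        k=(q[:,2]>lo)&(q[:,2]<lo+.02)
        if k.sum()>20:
            for s,a,b in (('R',-.1,-.07),('M',-.06,0),('L',.01,.05)):
                kk=k&(q[:,1]>a)&(q[:,1]<b); 
                if kk.sum()>4: print(n,lo.round(2),s,kk.sum(),(np.percentile(q[kk],[10,50,90],axis=0)*1000).round(1)[:,0],(q[kk][:,1].min()*1000).round(),(q[kk][:,1].max()*1000).round())
```

```text
6.78 [ 0.4842 -0.2769  0.2606] F [1.1 0.1 0.9] M [ 0.05  0.04 -0.04] op 0.0598
 7.76 [ 0.4842 -0.2777  0.1607] F [-0.8 -0.1  0.8] M [ 0.02  0.01 -0.01] op 0.0601
grip 8.27 [ 0.4838 -0.2777  0.1606] F [-0.7 -0.1  3.1] M [ 0.08  0.11 -0.  ] op 0.009
lift 9.79 [ 0.4831 -0.2772  0.324 ] F [ 0.2 -0.  -2.5] M [-0.02  0.04  0.03] op 0.0088
over 11.2 [0.524 0.097 0.3  ] F [-0.3 -0.5 -2.3] M [-0.08  0.01 -0.  ] op 0.0092
scene 0.18 R 76 [-36.5 -35.3 -34.2] -100.0 -71.0
scene 0.18 M 173 [-36.8 -35.3 -34.1] -59.0 -0.0
scene 0.18 L 99 [-37.  -35.5 -34.4] 10.0 42.0
scene 0.2 R 83 [-36.3 -35.3 -33.6] -100.0 -70.0
scene 0.2 M 177 [-36.6 -35.4 -34.2] -59.0 -0.0
scene 0.2 L 107 [-37.2 -35.6 -34.2] 10.0 42.0
scene 0.22 R 87 [-36.2 -35.  -34.1] -100.0 -70.0
scene 0.22 M 181 [-36.4 -35.2 -33.9] -60.0 -1.0
scene 0.22 L 108 [-36.7 -35.2 -33.9] 10.0 42.0
scene 0.24 R 90 [-36.5 -35.4 -34. ] -100.0 -71.0
scene 0.24 M 196 [-36.7 -35.4 -34.2] -60.0 -0.0
scene 0.24 L 112 [-37.2 -35.3 -34. ] 11.0 42.0
scene 0.26 R 98 [-36.4 -35.  -33.7] -100.0 -70.0
scene 0.26 M 207 [-36.6 -35.3 -33.9] -60.0 -0.0
scene 0.26 L 12
[... 412 characters left out ...]
8 L 9 [-46.7 -45.2 -44.8] 12.0 30.0
top 0.2 R 9 [-45.8 -45.4 -45. ] -85.0 -70.0
top 0.2 M 11 [-46.1 -45.5 -44.9] -58.0 -1.0
top 0.2 L 12 [-45.8 -45.3 -44.6] 11.0 32.0
top 0.22 R 6 [-46.2 -44.7 -44.4] -85.0 -71.0
top 0.22 M 16 [-46.  -45.5 -44.6] -59.0 -2.0
top 0.22 L 10 [-45.9 -45.2 -44.6] 12.0 31.0
top 0.24 R 10 [-46.6 -45.5 -45.1] -85.0 -70.0
top 0.24 M 16 [-46.  -45.5 -44.8] -59.0 -0.0
top 0.24 L 8 [-45.4 -45.4 -44.4] 12.0 29.0
top 0.26 R 7 [-46.  -45.6 -45.1] -82.0 -70.0
top 0.26 M 16 [-45.7 -45.3 -44.8] -59.0 -1.0
top 0.26 L 11 [-45.7 -45.2 -44.8] 10.0 28.0
top 0.28 R 7 [-46.1 -45.7 -45. ] -82.0 -70.0
top 0.28 M 9 [-46.  -45.2 -44.3] -59.0 -2.0
top 0.28 L 8 [-45.7 -45.1 -44.3] 12.0 27.0
```

View pics/h1.png

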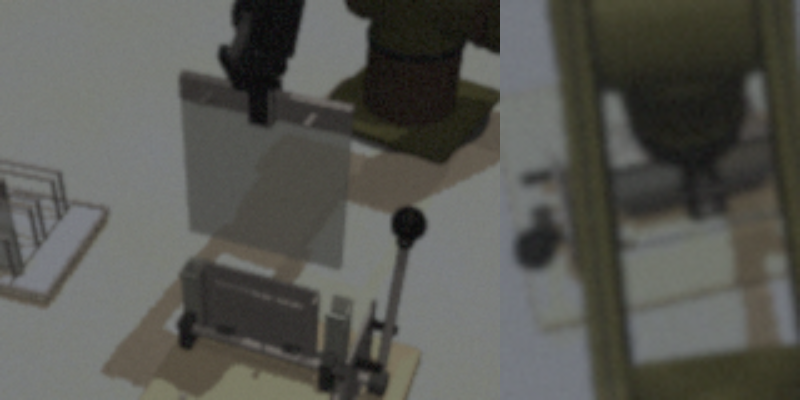

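The window hangs plumb and square above the grooves, with its lower corners at about (190,235) and (342,268) over the posts. It is within about 1 mm of target in both cameras once their biases are removed, so I'm inserting it.

Run:
```python
from h import *
a=ew(-.040,-.030,0)[:2]
r=robot.move_linear([*a,.225],max_speed=.1,max_force=12); st(r)
if not r:
    r=robot.move_linear([*a,.170],max_speed=.06,max_force=15); st(r)
if not r:
    r=robot.move_linear([*a,.161],max_speed=.02,max_force=12); st(r)
```

```text
False 12.2 [0.5242 0.0979 0.2255] F [ 0.3 -0.3 -1.8] M [0.06 0.01 0.01] op 0.0094
False 13.27 [0.5241 0.0979 0.1704] F [ 0.7 -0.5 -2.9] M [-0.01 -0.05 -0.03] op 0.0088
True 13.63 [0.5243 0.0981 0.1646] F [-0.  -0.8  4.5] M [ 0.01 -0.01  0.03] op 0.0089
```

Run:
```python
from h import *
robot.gripper_to(.05); st('rel')
a=ew(-.040,-.030,0)[:2]
robot.move_linear([*a,.27],max_speed=.12); st()
im,P,T,K=cloud('scene'); Q=P.copy(); Q[...,:2]=(P[...,:2]-EC)@ER
m=(abs(Q[...,0]+.04)<.012)&(abs(Q[...,1]+.03)<.085)&(Q[...,2]>.145)&(Q[...,2]<.215); q=Q[m]; print((np.percentile(q,[1,50,99],axis=0)*1000).round(1).tolist())
top=q[q[:,2]>.19]; 
for s in (-1,1):
  c=q[(q[:,1]+.03)*s>.04]; print('side',s,'top z',np.percentile(c[:,2],97).round(4),'x',np.median(c[:,0]).round(4))
# clearances for the lever move
robot.gripper_to(.02)
yaw=EY+np.pi/2
cands=[yaw,yaw-np.pi]
for y in cands:
    print(y,kin.solve_ik(ew(-.125,.095,.27),down(y)),kin.solve_ik(ew(.02,.095,.19),down(y)))
save(cv2.resize(im[100:260,150:350],(600,480)),'p.png')
```

```text
rel 14.1 [0.5228 0.0979 0.1632] F [-0.1  0.4  0.1] M [-0.    0.01  0.01] op 0.0505
 15.14 [0.523  0.0978 0.2692] F [-1.2  0.6 -0.5] M [-0.01 -0.01 -0.01] op 0.0497
[[-42.4, -105.5, 145.6], [-34.2, -28.9, 175.1], [-31.4, 42.5, 195.7]]
side -1 top z 0.1949 x -0.0341
side 1 top z 0.1952 x -0.0343
1.7758725139042304 [ 3.63391043e-01  1.16378611e-01  1.66307025e+00 -4.44089210e-16
  1.36214379e+00 -1.41248147e+00] [ 3.25461216e-01  3.78663868e-01  1.50383743e+00 -4.44089210e-16
  1.25909135e+00 -1.45041130e+00]
-1.3657201396855627 [ 3.63391043e-01  1.16378611e-01  1.66307025e+00 -4.44089210e-16
  1.36214379e+00  1.72911118e+00] [ 3.25461216e-01  3.78663868e-01  1.50383743e+00 -4.44089210e-16
  1.25909135e+00  1.69118136e+00]
```

View pics/p.png

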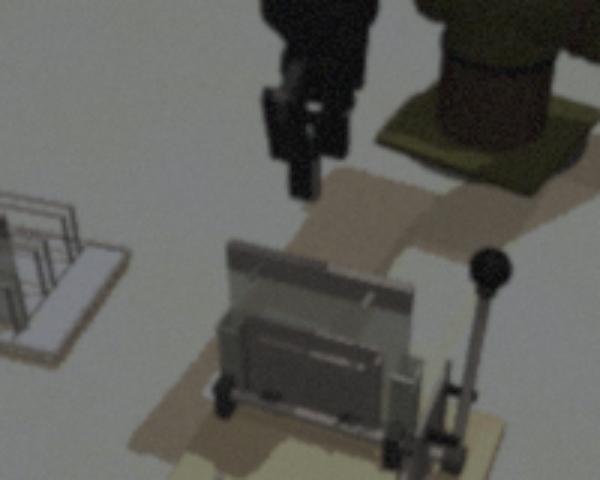

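The window is fully seated: its top is at about 195 mm on both sides (nominal 194). The picture shows it standing between the posts at (320,300), with its pins towards the plate. Now the lever: I'll cradle the ball from behind between the two fingertips, set about 20 mm apart.

Run:
```python
from h import *
yaw=EY+np.pi/2
robot.reach(ew(-.125,.095,.275),down(yaw)); st('pre')
robot.move_linear(ew(-.125,.095,.190),max_speed=.12,max_force=8); st('low')
r=robot.move_linear(ew(-.072,.095,.190),max_speed=.04,max_force=3.5); st(r)
print((ER.T@(np.array(robot.get_obs()['eef_pos'])[:2]-EC)).round(4))
```

```text
pre 16.78 [0.4153 0.2029 0.2751] F [0.3 0.5 0.5] M [-0.01 -0.05  0.02] op 0.02
low 17.64 [0.4156 0.2031 0.1904] F [ 0.  -0.2  0.4] M [-0.02 -0.01  0.04] op 0.0201
True 18.56 [0.4513 0.2101 0.1892] F [-0.  -0.4 -0.1] M [-0.14  0.04 -0.  ] op 0.0199
[-0.088   0.0946]
```

Run:
```python
from h import *
d=.0235
def p(th): a=th-.3; return ew(-.016+.165*np.sin(a)-d,.095,.050+.165*np.cos(a)-.018)
for th in [.08,.2,.32,.44,.54]:
    r=robot.move_linear(p(th),max_speed=.05,max_force=18); st((th,r))
    if r: break
print((ER.T@(np.array(robot.get_obs()['eef_pos'])[:2]-EC)).round(4))
im,P,T,K=cloud('scene'); Q=P.copy(); Q[...,:2]=(P[...,:2]-EC)@ER
save(cv2.resize(im[100:260,150:350],(600,480)),'l.png'); np.savez('l.npz',im=im,P=P)
x,y,z=Q[...,0],Q[...,1],Q[...,2]
m=(x>-.02)&(x<.08)&(abs(y-.095)<.02)&(z>.185)&(z<.235); print((np.percentile(Q[m],[3,50,97],axis=0)*1000).round(1).tolist())
```

```text
(0.08, False) 18.98 [0.4599 0.212  0.192 ] F [-7.5 -2.5  2.7] M [-0.37  1.12 -0.04] op 0.0201
(0.2, False) 19.52 [0.4792 0.2158 0.1961] F [-9.4 -3.5  9. ] M [-0.55  1.3  -0.06] op 0.0201
(0.32, False) 20.06 [0.4988 0.2198 0.1972] F [-9.4 -3.4  8.7] M [-0.53  1.3  -0.08] op 0.0199
(0.44, False) 20.6 [0.5183 0.2239 0.1957] F [-9.1 -4.2  9.4] M [-0.59  1.25 -0.01] op 0.0198
(0.54, False) 21.08 [0.5341 0.2271 0.1925] F [-8.8 -3.5  9.1] M [-0.6   1.29 -0.03] op 0.0198
[-0.0035  0.0944]
[[-5.4, 78.4, 198.6], [22.2, 95.6, 220.3], [34.5, 113.0, 231.3]]
```

View pics/l.png

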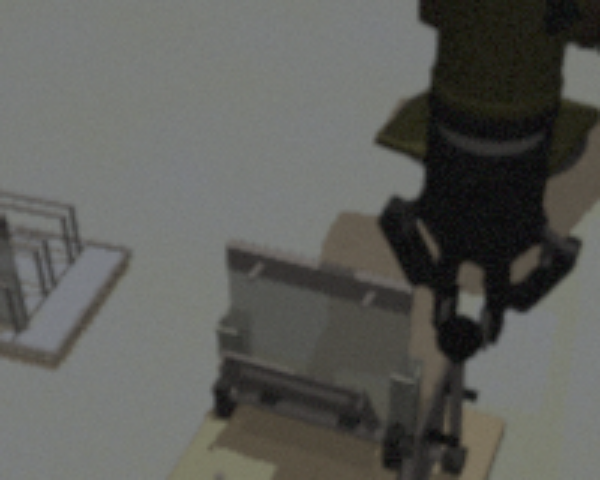

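The lever follows with the ball cradled between the fingers at (460,340), and the plate has swung off the window. The upward force is pad friction, as the ball rolls against the fingers. I'm now continuing to the stop under force guard.

```bash
cat > fin.py <<'E'
from h import *
d=.0235
def p(th,e=0): a=th-.3; return ew(-.016+.165*np.sin(a)-d+e,.095,.050+.165*np.cos(a)-.018)
def ex():
    o=robot.get_obs(); print('x',(ER.T@(np.array(o['eef_pos'])[:2]-EC)*1000).round(1),'Fx',round(float((ER.T@np.array(o['contact_force'])[:2])[0]),1))
E
python3 - <<'E'
from fin import *
for th in [.57,.59,.61,.63,.65]:
    r=robot.move_linear(p(th),max_speed=.02,max_force=8); st((th,r)); ex()
    if r: break
robot.dwell(.3); ex()
E
```

```text
(0.57, False) 21.53 [0.5388 0.2281 0.1915] F [-8.1 -3.9 10. ] M [-0.57  1.28 -0.06] op 0.0198
x [ 1.3 94.4] Fx -8.7
(0.59, False) 21.85 [0.5417 0.2287 0.1905] F [-8.8 -3.7  9.4] M [-0.57  1.27 -0.03] op 0.0197
x [ 4.3 94.4] Fx -9.3
(0.61, False) 22.17 [0.5448 0.2294 0.1896] F [-9.6 -3.9  8.3] M [-0.59  1.3  -0.08] op 0.02
x [ 7.5 94.4] Fx -10.2
(0.63, False) 22.48 [0.5479 0.23   0.1885] F [-8.5 -4.3  9.4] M [-0.62  1.27 -0.04] op 0.0204
x [10.7 94.4] Fx -9.2
(0.65, True) 22.7 [0.5459 0.2294 0.1877] F [-8.9 -3.3 11.9] M [-0.31  1.18  0.01] op 0.02
x [ 8.6 94.3] Fx -9.4
x [ 7.4 94.3] Fx -9.8
```

Run:
```python
from fin import *
z=p(.6)[2]
for x in [.0085,.0100,.0112,.0122,.0130,.0138,.0146,.0154]:
    robot.move_linear(ew(x,.095,z),max_speed=.02); robot.dwell(.1); print(x); ex()
    F=np.array(robot.get_obs()['contact_force'])
    if (ER.T@F[:2])[0]<-20: break
st()
```

```text
0.0085
x [ 3.7 94.3] Fx -10.2
0.01
x [ 5.1 94.3] Fx -10.5
0.0112
x [ 6.1 94.3] Fx -10.3
0.0122
x [ 6.9 94.3] Fx -11.9
0.013
x [ 7.5 94.3] Fx -11.3
0.0138
x [ 8.2 94.3] Fx -10.7
0.0146
x [ 8.8 94.3] Fx -10.4
0.0154
x [ 9.4 94.3] Fx -11.1
 25.86 [0.5467 0.2296 0.188 ] F [-10.5  -4.3   2.6] M [-0.6   1.64  0.01] op 0.02
```

Run:
```python
from fin import *
z=p(.6)[2]
for x in np.arange(.0165,.036,.0015):
    robot.move_linear(ew(x,.095,z),max_speed=.02); robot.dwell(.1); print(x.round(4)); ex()
    F=np.array(robot.get_obs()['contact_force'])
    if (ER.T@F[:2])[0]<-22: break
st()
```

```text
0.0165
x [10.3 94.3] Fx -11.0
0.018
x [10.7 94.3] Fx -13.7
0.0195
x [10.8 94.3] Fx -16.4
0.021
x [11.  94.2] Fx -19.4
0.0225
x [11.1 94.3] Fx -21.2
0.024
x [11.2 94.2] Fx -24.5
 27.96 [0.5485 0.23   0.1875] F [-23.6  -7.   10.1] M [-1.    3.61 -0.07] op 0.0199
```

There is a clear stop at x≈11 mm: the position stays put while the force climbs from 11 to 24 N. I'll check that it holds and check the rest of the bench.

Run:
```python
from fin import *
robot.dwell(1.0); ex(); st()
im,P,T,K=cloud('scene'); Q=P.copy(); Q[...,:2]=(P[...,:2]-EC)@ER
m=(abs(Q[...,0]+.04)<.012)&(abs(Q[...,1]+.03)<.085)&(Q[...,2]>.145)&(Q[...,2]<.215); print('win',(np.percentile(Q[m],[1,50,99],axis=0)*1000).round(1).tolist())
for q in ['small_window','bottle','label_roll']:
    for s in spotter.spot_in('scene',q)[:1]: print(q,(T[:3,:3]@np.array(s['location'])+T[:3,3]).round(3))
save(cv2.resize(im[60:340,60:440],(780,575)),'f.png')
```

```text
x [11.2 94.2] Fx -24.5
 28.96 [0.5485 0.2299 0.1875] F [-23.6  -6.9  10.7] M [-1.04  3.61 -0.06] op 0.0198
win [[-42.4, -105.5, 145.8], [-34.3, -31.7, 173.7], [-31.3, 41.7, 195.5]]
small_window [ 0.592 -0.243  0.097]
bottle [0.543 0.442 0.087]
label_roll [0.53  0.096 0.137]
```

View pics/f.png

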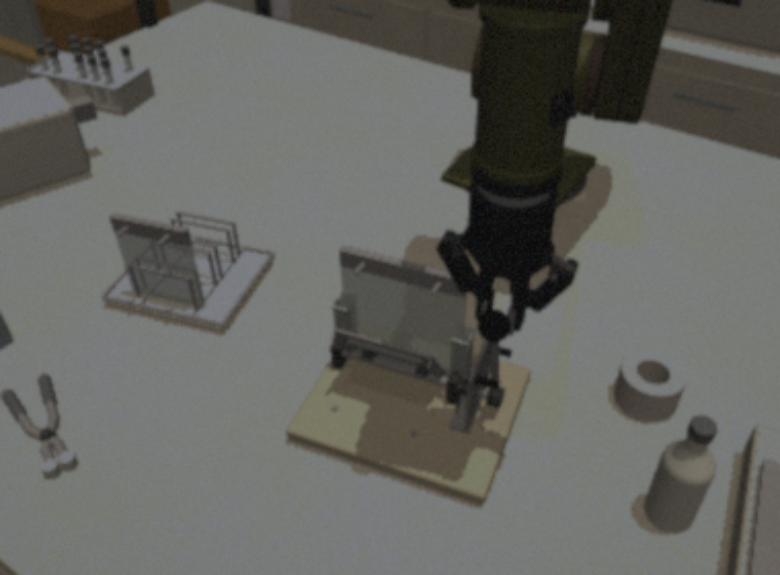

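The window stands seated at (400,300), and the lever is forward with its knob held at (495,325). The bottle, label roll and small window are where they were. The network's label_roll location this time was a false hit on the window. Handing in.

```bash
python3 -c "
from fin import *
ex(); robot.job_done()"
```

```text
x [11.2 94.2] Fx -25.3
the job is handed in; nothing more can be done
```

The large window is standing fully down in the expressor's grooves, pins towards the press plate, and has been let go of. The arm is holding the ball lever forward on its stop. I handed the job in at about 29 s of the 54 s allowed.

- **Window:** the last camera check put its top about 195 mm above the bench (194 expected). It was level on both sides right after release and had not moved after the lever push.
- **Lever:** the fingers pushed the knob forward from behind. At the stop the fingers stayed at about 11 mm while the push rose from 11 to 24.5 N, and it held steady for a second. That is about twice the 12 N the spring needs. The press did not snap shut.
- **First attempt at the stop:** the force-guarded move touched the stop, but the arm sagged back a few millimetres. I pushed forward again in small steps until the force showed solid contact.
- **Checks that disagreed:** the stop came about 2 mm beyond the calculated position, which is within calibration error. In the final picture the network placed the label roll on the window, a false hit. The picture itself shows the label roll, bottle and small window where they started.

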